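Find the rocking jar lid and hold it down

TASK

One of the four wooden jar lids is not seated: it looks like the others, but rocks when pressed near an edge. Find it by pressing the lids with a fingertip, then press it down at the middle until it sits level and firmly on its jar, and finish while still holding it down there with the fingers. Do not pick up or carry anything, and leave the other things on the worktop where they are.

Things in the scene. Friction and masses are not known exactly. Their poses are not given: they have to be found in the camera images.
- lid_a: One of four identical round wooden jar lids, 90 mm across, flat on top, loose, about 100 g, each with an 11 mm skirt hanging over the rim of a fixed white round jar 80 mm across, with 2 mm of play. Origin: centre of the top face; z up. All four tops lie 100 mm above the worktop, so height does not tell. Any of the four names, in any place, can be the unseated one.
- lid_b: A lid like lid_a, same origin. A seated lid rests on its jar's rim, out to 40 mm from its middle, and stays still and level wherever it is pressed inside that. (True of whichever of the four it is.)
- lid_c: A lid like lid_a, same origin. The unseated lid rests level on a 24 mm sprung seal under its middle, 4 mm above its jar's rim; a push of about 1 N near the edge (32 mm from the middle) tips it about 0.1 rad and that edge sinks about 2 mm onto the rim; let go, it falls level again. (True of whichever of the four it is.)
- lid_d: A lid like lid_a, same origin. Pressed at the middle, the unseated lid gives from about 4 N on and lies on its rim all round, 4 mm lower, at about 8 N; let go, it rises again. (True of whichever of the four it is.)
- salt_shaker: Bystander: salt shaker, glass with a grey cap, 44 mm across, 90 mm tall, standing among the jars; origin at the centre of its underside.
- egg_cup_1: Bystander: white porcelain egg cup, 49 mm across, 57 mm tall; origin at the centre of its underside.
- mug_5: Bystander: small white cup with a handle, 58 mm across (85 with the handle), 49 mm tall; origin at the centre of its underside.
- teaspoon: Bystander: steel teaspoon lying flat, 134 mm long; origin at the centre of its underside.
- mug_tea: Bystander: purple mug with a handle, 87 mm across (117 with the handle), 97 mm tall; origin at the centre of its underside.
- twist_timer: Bystander: round kitchen timer, 62 mm across, 47 mm tall; origin at the centre of its underside.
- saucer: Bystander: white saucer, 119 mm across, 16 mm tall; origin at the centre of its underside.

How it is judged (in metres and radians):
At the end, for the whole second after the job is handed in: The lid that rocked is held down on its jar by the fingers (more than 3 N, fingers within 20 mm of its middle), its centre within 1.7 mm of its seat, which is 4 mm below where it started (the seated lids cannot go that low); all four lids are on their jars and level within 0.025 rad (((contact force between the fingers and lid_a above 3 N and height (world z) of lid_a below 0.0977 m and horizontal distance between the grasp point and lid_a below 0.02 m) or (contact force between the fingers and lid_b above 3 N and height (world z) of lid_b below 0.0977 m and horizontal distance between the grasp point and lid_b below 0.02 m) or (contact force between the fingers and lid_c above 3 N and height (world z) of lid_c below 0.0977 m and horizontal distance between the grasp point and lid_c below 0.02 m) or (contact force between the fingers and lid_d above 3 N and height (world z) of lid_d below 0.0977 m and horizontal distance between the grasp point and lid_d below 0.02 m)) and angle between each of lid_a, lid_b, lid_c, lid_d's own z axis and vertical below 0.025 rad and height (world z) of each of lid_a, lid_b, lid_c, lid_d below 0.102 m); the arm keeps its last pose, push and grip.
It fails at once if a lid is lifted (more than 15 mm) or comes off its jar (distance of any of lid_a, lid_b, lid_c, lid_d from where it was at the start of the episode above 0.015 m).
It fails at once if another thing on the worktop is moved by more than 20 mm or tipped (distance of any of salt_shaker, egg_cup_1, mug_5, teaspoon, mug_tea, twist_timer, saucer from where it was at the start of the episode above 0.02 m or angle between any of salt_shaker, egg_cup_1, mug_5, teaspoon, mug_tea, twist_timer, saucer's own z axis and vertical above 0.35 rad).
It also fails if it takes over 69 s, if anything falls off the work surface, if the arm or the gripper's body presses on something with over 40 N, if the wrist force passes 120 N, or if a joint passes its speed limit or range.

ROBOT

A 6-joint arm with a two-finger parallel gripper is mounted at the origin on a cart in front of the work surface, level with it; the furniture and walls round the work are solid. World frame = base frame: x ahead of the robot, y to its left, z up, the work surface at z = 0. Lengths are in mm, angles in rad, forces in N, time in s.
With the tool pointing down it reaches from about 150 to 775 mm from the base axis. Payload 6.1 kg.
Tool frame: the origin (TCP) lies on the centre line of the jaws, within the pads' length; the fingertips stand 22 mm ahead of it and the grasp point (between the pads) lies 3 mm ahead of it (ctrl.nose_length is the distance from the TCP to the fingertips, in mm); z points along the fingers, y is the line along which they close (so a half turn about z gives the same grasp; the last joint's range is limited). The gripper opens to 85 mm and grips with 20 to 120 N. Pads are 22 mm wide; open, the fingers measure 114 mm over their backs; the gripper's body (76 mm by 85 mm) begins 54 mm behind the grasp point. The pads swing forward as they close: fully open they stand 13 mm farther back than shut.
Start: joints at [1.131, 0.126, -0.04, 1.405, 0, 1.571], TCP at [223.515, 475.026, 253.295] pointing down, gripper open.
Joint ranges: [-2.72, 2.72], [-0.95, 1.95], [-1.27, 1.35], [-1.78, 2.02], [-1.46, 1.47], [-3.14, 3.14]. Speed limits (rad/s): [2.39, 2.39, 3.01, 3.14, 3.14, 3.14].

INTERFACE

Orientations are given as a unit quaternion [w, x, y, z].
In Python, from station import ctrl, imaging, finish_job, boxes_of, silhouettes gives the robot as it stands.
- The arm moves only by the shell command python3 -m jog 'ROWS' [OPENING] [FORCE]. ROWS is JSON, a list of rows, each a list of 2 entries, a list of its own where there are three numbers: the shift along the tool's x, y, z in mm, then the turn, a rotation vector about the tool's x, y, z in rad. In form: [[[tx, ty, tz], [ax, ay, az]], ...]. A call has 1 to 10 rows; each row shifts and turns the commanded pose from where the row before left it, along the tool's axes as they then stand; what a row does not reach is not made up. A row lasts 1/12 s, in which the tool goes at most 41.7 mm and 7.16 degrees, less where a joint would pass 70% of its speed; a pose out of reach is approached as far as the arm can. A call with a gripper value outside its range is refused whole. OPENING is the finger opening in mm, from 0 to 85.4, set as the call begins (- or left out, the last holds). The fingers move at their own pace and stop on an object; FORCE is the grip in N (left out, the last holds). Time passes only in rows, so rows that do not move let the fingers close. It gives the time, the measured TCP pose, the force, the opening and the grip force at its end, in the units of the state.
- ctrl.sense(): the state, without advancing time (a new reading comes with each control period).
- imaging.read_camera(name): name is "scene" or "top"; returns (picture, depth): 400x640x3 uint8, red, green, blue; 400x640 float32, mm along the optical axis (not along the pixel's ray), 0 where there is no reading.
- imaging.calibration(name): a dict with "fx", "fy", "cx", "cy" (pixels), "T" (4x4, takes a point from camera to world coordinates). Camera axes: x right, y down, z forward; pixel columns grow to the right and rows downward; lengths in mm; the calibration is good to about 2 mm. A picture is of the moment at which its call begins. calibration takes no time and is no camera call.
- finish_job(): hands the job in; it is judged then, once.
Trained networks look in the newest picture that a camera, given by its name, has taken for a name from the list of things; names that differ only in an ending like _2 or _b are one class to them, and where a whole thing is asked for, a point or a joint stands for the part that bears it (a point fixed in the world has none). Each returns a list of dicts, best first, with "conf" (0 to 1); they miss things now and then, are a little off and sometimes report something else, mostly with a low value. They report only what shows in the picture. A call takes as long as a camera call.
- boxes_of(camera, label): "bbox" ([left, top, right, bottom] in pixels, round what is visible of it).
- silhouettes(camera, label): "mask" (400x640 bool, what is visible of it) and "bbox" ([left, top, right, bottom] in pixels, round what is visible of it).
The state is a dict: "t": time; "joint_positions": joint angles; "qvel": joint speeds; "joint_torque": joint torques, N m; "tool_pos": TCP position; "orientation": TCP orientation; "ft_force": force on the tool from outside, world axes, zero at the start; "torque": the same for the moment, N m; "finger_gap": finger opening in mm; "grasp_force": force on a finger pad.
Only numpy, scipy, OpenCV 4.12 (cv2) and the standard library are available. Lean on these libraries where they do the work, as an engineer would, in place of code of your own. Each camera call takes 0.05 s, during which the arm holds its last target. There are 200 camera calls.

## Working session

There is one attempt and no reset: what is moved stays moved. The work goes in short steps, Python scripts to look and compute and a shell command to move; the robot and the scene stay as the last step left them, time stands still between calls to the robot, and variables do not carry over. Pictures are saved under pics/ and viewed, at most 10 in all, crops included, and the job is handed in when it is done.

```bash
mkdir -p pics; python3 - <<'E'
from station import *
import cv2,numpy as np
s=ctrl.sense();print(s['t'],s['tool_pos'],s['orientation'],s['ft_force'],s['finger_gap'],ctrl.nose_length)
for cam in['top','scene']:
    p,d=imaging.read_camera(cam);cv2.imwrite(f'pics/{cam}1.png',p[:,:,::-1])
    c=imaging.calibration(cam);T=np.array(c['T'])
    for n in['lid_a','salt_shaker','mug_tea','egg_cup_1','mug_5','twist_timer','saucer','teaspoon'] if cam=='top' else ['lid_a']:
        for r in silhouettes(cam,n)[:5]:
            m=r['mask']&(d>0);v,u=np.nonzero(m);z=d[m]
            P=np.c_[(u-c['cx'])/c['fx']*z,(v-c['cy'])/c['fy']*z,z,np.ones(len(z))]@T.T
            zt=np.percentile(P[:,2],90); Q=P[abs(P[:,2]-zt)<12]
            print(cam,n,round(r['conf'],2),np.round(r['bbox']),'ztop',zt.round(),'mid',((Q.min(0)+Q.max(0))/2)[:2].round(1),'ext',np.ptp(Q,axis=0)[:2].round(),'mean',Q.mean(0)[:2].round(1))
E
```

```text
0.0 [223.35715685 474.72250707 252.49676977] [-1.81625367e-04  2.18113996e-01  9.75922962e-01 -7.90312694e-04] [-0.5258104   0.71205284  0.78494446] 85.11752446512176 22.0
top lid_a 0.9 [324. 206. 356. 233.] ztop 102.0 mid [426.7 -79. ] ext [89. 86.] mean [426.1 -79.2]
top lid_a 0.72 [247. 198. 284. 231.] ztop 102.0 mid [431.3 128.1] ext [82. 87.] mean [431.5 128.1]
top lid_a 0.71 [401. 197. 432. 226.] ztop 102.0 mid [ 447.7 -289. ] ext [87. 88.] mean [ 447.6 -288.8]
top lid_a 0.56 [175. 202. 209. 227.] ztop 102.0 mid [430.1 333.3] ext [84. 88.] mean [430.4 331.2]
top salt_shaker 0.61 [299. 198. 311. 215.] ztop 88.0 mid [460.2  19.2] ext [29. 31.] mean [459.2  20.1]
top mug_tea 0.7 [437. 235. 479. 265.] ztop 94.0 mid [ 348.2 -405.3] ext [79. 99.] mean [ 344.7 -401.8]
top egg_cup_1 0.62 [378. 246. 394. 260.] ztop 46.0 mid [ 334.8 -211.4] ext [43. 46.] mean [ 335.  -213.9]
top mug_5 0.71 [219. 243. 243. 262.] ztop 49.0 mid [328.2 229. ] ext [56. 77.] mean [324.3 230.8]
top twist_timer 0.95 [368. 164. 390. 180.] ztop 48.0 mid [ 581.3 -194.4] ext [55. 59.] mean [ 581.4 -193.7]
top saucer 0.73 [190. 141. 229. 177.] ztop 15.0 mid [611.1 326.5] ext [118. 117.] mean [612.1 327.2]
top saucer 0.53 [176. 198. 210. 228.] ztop 102.0 mid [431.5 333.3] ext [87. 88.] mean [430.9 332.1]
top teaspoon 0.68 [367. 162. 390. 182.] ztop 48.0 mid [ 583.  -194.4] ext [58. 59.] mean [ 582.2 -193.4]
top teaspoon 0.66 [289. 155. 297. 196.] ztop 10.0 mid [569.6  60.2] ext [121.  23.] mean [551.8  62.6]
scene lid_a 0.82 [204. 162. 232. 183.] ztop 102.0 mid [429.7 327.8] ext [92. 95.] mean [426.1 324.2]
scene lid_a 0.63 [310. 207. 341. 235.] ztop 102.0 mid [423.4 -85.1] ext [92. 88.] mean [420.9 -87.7]
scene lid_a 0.63 [251. 185. 285. 205.] ztop 102.0 mid [428.8 125.4] ext [90. 97.] mean [426.5 121.3]
scene lid_a 0.55 [377. 238. 412. 263.] ztop 102.0 mid [ 446.6 -293.9] ext [92. 91.] mean [ 442.  -295.9]
```

View pics/top1.png

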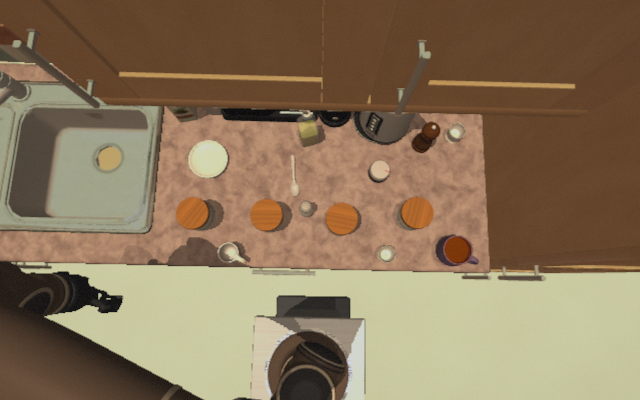

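```bash
python3 -m jog '[[[0,0,0],[0,0,-0.11]],[[0,0,0],[0,0,-0.11]],[[0,0,0],[0,0,-0.11]],[[0,0,0],[0,0,-0.11]],[[-29,-24,15],[0,0,0]],[[-29,-24,15],[0,0,0]],[[-29,-24,15],[0,0,0]],[[-29,-24,15],[0,0,0]],[[-29,-24,15],[0,0,0]],[[-29,-24,15],[0,0,0]]]' 0 20
```

```text
t: 1.38
tool_pos: [398.7, 329.8, 162.9]
orientation: [0.0, -0.0, 1.0, 0.0]
ft_force: [0.3, -0.5, -0.3]
finger_gap: -0.1
grasp_force: 0.0
```

The top view shows the four lids in a row at pixels (193,213), (267,215), (342,219) and (417,213), with the salt shaker between the middle two at (307,209). The network positions agree, and the space above the lids is clear.

```bash
python3 -m jog '[[[0,-1,15],[0,0,0]],[[0,0,14],[0,0,0]],[[0,0,7],[0,0,0]],[[0,0,2],[0,0,0]],[[0,0,0],[0,0,0]]]'; for i in 1 2 3 4 5; do python3 -m jog '[[[0,0,1],[0,0,0]],[[0,0,0],[0,0,0]],[[0,0,0],[0,0,0]]]' | grep -E 'tool|ft'; done
```

```text
t: 1.8
tool_pos: [397.2, 330.2, 125.1]
orientation: [-0.0, -0.0, 1.0, -0.0]
ft_force: [0.0, 0.1, 0.7]
finger_gap: 0.2
grasp_force: 0.0
tool_pos: [397.6, 330.7, 125.1]
ft_force: [0.4, 1.0, -0.0]
tool_pos: [397.5, 330.2, 123.4]
ft_force: [0.0, -0.4, 0.2]
tool_pos: [397.5, 330.0, 122.2]
ft_force: [0.4, -0.4, 0.7]
tool_pos: [397.5, 330.1, 121.3]
ft_force: [-0.4, -0.6, 1.4]
tool_pos: [397.5, 330.1, 120.2]
ft_force: [-0.5, -0.0, -0.1]
```

```bash
python3 -m jog '[[[0,0,0.5],[0,0,0]],[[0,0,0],[0,0,0]],[[0,0,0],[0,0,0]]]' | grep -E 'tool|ft';python3 -m jog '[[[0,0,0.5],[0,0,0]],[[0,0,0],[0,0,0]],[[0,0,0],[0,0,0]]]' | grep -E 'tool|ft';python3 -m jog '[[[0,0,0.5],[0,0,0]],[[0,0,0],[0,0,0]],[[0,0,0],[0,0,0]]]' | grep -E 'tool|ft'; python3 -m jog '[[[0,0,0.5],[0,0,0]],[[0,0,0],[0,0,0]],[[0,0,0],[0,0,0]]]' | grep -E 'tool|ft'
```

```text
tool_pos: [397.5, 330.1, 119.9]
ft_force: [-1.1, 0.1, 1.2]
tool_pos: [397.6, 330.1, 119.7]
ft_force: [-2.3, -0.9, 4.6]
tool_pos: [397.7, 330.1, 119.3]
ft_force: [-2.3, -0.7, 7.5]
tool_pos: [397.8, 330.2, 119.1]
ft_force: [-2.9, -1.1, 7.4]
```

```bash
python3 -m jog '[[[0,0,-12],[0,0,0]],[[0,0,-14],[0,0,0]],[[0,-33,0],[0,0,0]],[[0,-33,0],[0,0,0]],[[0,-34,0],[0,0,0]],[[0,-34,0],[0,0,0]],[[0,-34,0],[0,0,0]],[[0,-34,0],[0,0,0]],[[0,0,15],[0,0,0]],[[0,0,6],[0,0,0]]]'; for i in 1 2 3 4 5 6 7; do python3 -m jog '[[[0,0,0.7],[0,0,0]],[[0,0,0],[0,0,0]],[[0,0,0],[0,0,0]]]' | grep -E 'tool|ft'; done
```

```text
t: 4.88
tool_pos: [397.4, 126.2, 122.3]
orientation: [-0.0, 0.002, 1.0, -0.0]
ft_force: [-0.3, 0.6, -0.0]
finger_gap: 0.2
grasp_force: 0.0
tool_pos: [397.5, 128.7, 122.4]
ft_force: [-0.1, 0.6, -0.1]
tool_pos: [397.7, 128.7, 122.0]
ft_force: [-0.8, 1.0, 2.9]
tool_pos: [397.7, 128.7, 122.0]
ft_force: [-3.3, 0.2, 8.1]
tool_pos: [397.7, 128.7, 122.0]
ft_force: [-5.1, 1.3, 13.6]
tool_pos: [397.7, 128.7, 122.0]
ft_force: [-7.8, -0.4, 19.6]
tool_pos: [397.7, 128.7, 121.9]
ft_force: [-9.7, -3.0, 25.5]
tool_pos: [397.7, 128.7, 121.9]
ft_force: [-11.6, -2.1, 31.9]
```

Lid 2 is stiff at z = 122. Lid 1 sank about 2 mm at low force, so it is the unseated one. I'll go back and press it at the middle.

```bash
python3 -m jog '[[[0,0,-14],[0,0,0]],[[0,0,-14],[0,0,0]],[[-5,34,0],[0,0,0]],[[-5,34,0],[0,0,0]],[[-5,34,0],[0,0,0]],[[-5,34,0],[0,0,0]],[[-6,33,0],[0,0,0]],[[-6,33,0],[0,0,0]],[[0,0,0],[0,0,0]],[[0,0,0],[0,0,0]]]'; python3 -m jog '[[[0,0,15],[0,0,0]],[[0,0,6],[0,0,0]],[[0,0,0],[0,0,0]],[[0,0,0],[0,0,0]]]'; for i in 1 2 3 4 5; do python3 -m jog '[[[0,0,1],[0,0,0]],[[0,0,0],[0,0,0]],[[0,0,0],[0,0,0]]]' | grep -E 'tool|ft'; done
```

```text
t: 7.47
tool_pos: [429.3, 331.6, 145.5]
orientation: [-0.0, -0.002, 1.0, -0.0]
ft_force: [-0.4, -0.1, -0.4]
finger_gap: 0.1
grasp_force: 0.0
t: 7.8
tool_pos: [429.1, 329.0, 125.2]
orientation: [-0.0, 0.0, 1.0, -0.0]
ft_force: [-0.1, 0.2, 0.3]
finger_gap: 0.3
grasp_force: 0.0
tool_pos: [429.8, 329.9, 125.0]
ft_force: [0.4, 0.0, 0.2]
tool_pos: [429.6, 330.1, 123.5]
ft_force: [-0.2, 0.1, 0.9]
tool_pos: [429.5, 330.0, 122.3]
ft_force: [-0.2, -0.5, -0.3]
tool_pos: [429.6, 330.1, 121.7]
ft_force: [-1.8, -0.8, 3.8]
tool_pos: [429.6, 330.1, 120.6]
ft_force: [-0.4, -1.1, 5.1]
```

```bash
for i in 1 2 3 4 5; do python3 -m jog '[[[0,0,1],[0,0,0]],[[0,0,0],[0,0,0]],[[0,0,0],[0,0,0]]]' | grep -E 'tool|ft'; done
```

```text
tool_pos: [429.6, 330.2, 119.6]
ft_force: [-1.5, -0.7, 5.0]
tool_pos: [429.6, 330.2, 118.7]
ft_force: [-1.4, -1.4, 7.1]
tool_pos: [429.7, 330.2, 118.1]
ft_force: [-2.7, -2.1, 8.5]
tool_pos: [429.6, 330.2, 118.0]
ft_force: [-3.9, -2.5, 14.3]
tool_pos: [429.6, 330.2, 118.0]
ft_force: [-7.1, -4.7, 21.5]
```

The lid sank the full 4 mm and is now stiff on its rim. It is held with about 21 N.

```bash
python3 -m jog '[[[0,0,0],[0,0,0]],[[0,0,0],[0,0,0]],[[0,0,0],[0,0,0]],[[0,0,0],[0,0,0]]]'; python3 -c "
from station import finish_job
print(finish_job())"
```

```text
t: 10.63
tool_pos: [429.6, 330.2, 118.0]
orientation: [0.001, -0.0, 1.0, 0.001]
ft_force: [-6.6, -5.4, 20.4]
finger_gap: 0.1
grasp_force: 10.4
the job is handed in; nothing more can be done
None
```

The unseated lid was the one at about (430, 331) mm, leftmost in the top view; it is pressed down 4 mm onto its rim and held at its middle with about 20 N, and the job is handed in at 10.6 s (no verdict came back; I pressed only two lids, as the other one was firm).

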